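# Zero the firmness tester with a lever jack

## Robot

A 6-joint arm with a two-finger parallel gripper is mounted at the origin on the work surface. World frame = base frame: x ahead of the robot, y to its left, z up, the work surface at z = 0. Lengths are in mm, angles in rad, forces in N, time in s.
With the tool pointing down it reaches from about 400 to 925 mm from the base axis. Payload 12.5 kg.
Tool frame: the origin (TCP) lies midway between the tips of the shut fingers; the grasp point (between the pads) lies 19 mm behind it; z points along the fingers, y is the line along which they close (so a half turn about z gives the same grasp; the last joint's range is limited). The gripper opens to 95 mm and grips with 3 to 60 N. Pads are 20 mm wide; open, the fingers measure 119 mm over their backs; the gripper's body (75 mm by 180 mm) begins 59 mm behind the grasp point.
Start: joints at [-1.25, 0.491, 1.559, -0, 1.092, -0.106], TCP at [258.749, -568.943, 214.661] pointing down, gripper open.
Joint ranges: [-3.1, 3.1], [-0.84, 2.19], [0.05, 2.79], [-1.13, 4.28], [0.06, 2.93], [-2.69, 2.69]. Speed limits (rad/s): [2.22, 2.22, 2.79, 3.14, 3.14, 3.14].

## Interface

Orientations are given as [roll, pitch, yaw] about the fixed x, y, z axes, in that order (R = Rz(yaw) Ry(pitch) Rx(roll)).
In Python, from cell import env gives the robot as it stands.
- The arm moves only by the tool arm_command, never from a script. Its argument "targets" is a list of rows, each a list of 5 numbers: the shift along the tool's x, y, z in mm, then the turn about the tool's z in degrees, then the opening, from 0 (shut) to 1 (fully open). In form: [[tx, ty, tz, roll, fingers], ...]. A call has 1 to 5 rows; each row is the pose to reach, as a shift and turn from the pose commanded when the call began, along the tool's axes at that moment; what a row does not reach only later rows make up. A row lasts 1/10 s, in which the tool goes at most 50 mm and 8.59 degrees, less where a joint would pass 70% of its speed; a pose out of reach is approached as far as the arm can. A call with a gripper value outside its range is refused whole. The fingers move at their own pace and stop on an object; the grip force is fixed at half the most. Time passes only in rows, so rows that repeat a pose let the fingers close. It gives the time, the measured TCP pose, the force, the opening and the grip force at its end, in the units of the state.
- env.state(): the state, without advancing time (a new reading comes with each control period).
- env.read_camera(name): name is "side" or "top" or "wrist"; returns a dict with "frame" (480x640x3 uint8, red, green, blue), "vertical_fov" (degrees; the focal length in pixels is half the picture's height over the tangent of half this angle, whatever the lens; pixels are square), "cx", "cy" (the principal point, pixels), "world_from_camera" (4x4, takes a point from camera to world coordinates); the wrist camera has in their place "hand_eye" (4x4, takes a point from camera to tool coordinates, whose origin is the TCP and whose axes are the flange's). Camera axes: x right, y down, z forward; pixel columns grow to the right and rows downward; lengths in mm; the calibration is good to about 2 mm. A picture is of the moment at which its call begins: read the wrist's pose just before it. There is no depth.
- env.job_done(): hands the job in; it is judged then, once.
The state is a dict: "t": time; "joints": joint angles; "qvel": joint speeds; "tau": joint torques, N m; "eef_pos": TCP position; "tcp_rot": TCP orientation; "ft_force": force on the tool from outside, world axes, zero at the start; "moment": the same for the moment, N m; "opening": opening from 0.0 (shut) to 1.0 (fully open); "grip_force": force on a finger pad.
Only numpy, scipy, OpenCV 4.12 (cv2) and the standard library are available. Lean on these libraries where they do the work, as an engineer would, in place of code of your own. Each camera call takes 0.05 s, during which the arm holds its last target. There are 200 camera calls.

## Task

On the firmness tester, slide the calibration block's carrier so that its red spot sits straight under the needle and let go, then slide the blue jack so that its orange saddle is centred under the yellow-marked lift point of the lift table and let go. Pump the jack's red handle twice: press it fully down so the table rises and the block pushes the needle up, let it come all the way up again, then press it fully down a second time and finish while still holding it down, with the table raised on the jack and the red spot against the needle. Leave everything else on the bench where it is.

Things in the scene. Friction and masses are not known exactly. Their poses are not given: they have to be found in the camera images.
- stand: Firmness tester, fixed. Origin on the bench straight under the needle; +x points from the needle to the column (34 mm square, 125 mm away, 303 mm tall). An arm at height 224-252 mm carries the dark needle head (radius 13 mm, bottom at 178 mm) and a white dial (radius 28 mm, centre 276 mm up). Foot: x 10 to 170 mm, y +-55 mm, 18 mm high. The steel lift table rides on the column.
- table_lift (a joint): Height of the lift table above its lowest position, m (0 to 0.035; starts at 0, sinks back by its own weight, about 5 N). 8 mm steel plate, x -190 to +50 mm and y +-80 mm in the stand's frame, top 90 mm above the bench when down; moves straight up and down only.
- lift_pad (a point): Marked lift point: centre of the underside of the black pad (24 mm across) under the narrow tab (28 mm wide) on the lift table's -y edge; at (-30, -115, 78) mm in the stand's frame when the table is down. On top of the tab, 12 mm above this point, a yellow disc (24 mm) with a black dot marks it. Axes as the stand.
- needle_tip (a point): Tip of the vertical steel needle (8 mm thick), pointing down, 130 mm above the bench at rest. It gives upward against a soft spring (about 0.5 N, plus 0.12 N per mm).
- needle (a joint): How far the needle is pushed up, m (0 at rest, at most 0.020).
- red_spot (a point): Centre of the red spot (14 mm across) on top of the ivory calibration block (50 x 46 x 22 mm), which is fixed on the +x end of the loose carrier. 28 mm above the carrier's underside, so 12 mm below the resting needle tip. Axes: x along the carrier from its black grip to the spot, z up.
- carrier_grip (a point): Centre of the carrier's black upright grip, 110 mm from the red spot along the carrier's -x: 30 mm (x) by 14 mm (y), 40 mm high, from 6 to 46 mm above the carrier's underside (this point is 26 mm above it, 116 mm above the bench). Axes as the red spot.
- carrier: The loose carrier: aluminium plate 165 x 50 x 6 mm with ivory block and black grip, about 0.4 kg, lying on the lift table. Origin at its underside, 50 mm from the red spot and 60 mm from the grip's centre along its x.
- jack: Loose blue lever jack on the bench, about 0.85 kg. Origin on the bench under its grip block; +y points to the saddle, -y to the handle. Base plate 75 mm wide (x), y -160 to +135 mm, 12 mm high; grip block 36 mm (x) by 44 mm (y), top 90 mm above the bench; saddle axis at y +100 mm (round housing of radius 21 mm, 52 mm high).
- jack_grip (a point): Point on the middle axis of the jack's grip block, 66 mm above the bench (24 mm below its top). The block is 36 mm wide along the jack's x. Axes as the jack.
- saddle_top (a point): Centre of the top of the jack's orange saddle disc (36 mm across), 100 mm along the jack's +y from the grip block, 70 mm above the bench when down. It rises 26 mm over the full handle stroke: under the lift pad 8 mm free, then it lifts the table.
- handle_pad (a point): Centre of the upper face of the jack's red paddle (40 x 36 x 10 mm). Up: 135 mm along the jack's -y from the grip block's axis, 115 mm above the bench; fully down: about 141 mm and 68 mm. It swings about a hinge at jack y -22 mm, height 75 mm.
- jack_handle (a joint): Handle angle, rad: 0 up (spring and load return it there when let go), 0.40 fully down on its stop. Takes about 10 to 14 N on the paddle under load. The jack does not stay up by itself.
- amber_bottle: Bystander: amber bottle, 68 mm across, 160 mm tall; origin at the centre of its underside.
- dropper_bottle: Bystander: small dark bottle, 44 mm across, 100 mm tall; origin at the centre of its underside.
- red_tub: Bystander: white tub with red lid, 80 mm across, 85 mm tall; origin at the centre of its underside.
- cylinder_glass: Bystander: clear measuring cylinder, foot 68 mm across, 200 mm tall; origin at the centre of its underside.
- block_a: Bystander: ivory block 85 x 60 x 38 mm on the bench; origin at the centre of its underside.
- block_b: Bystander: second ivory block 85 x 60 x 38 mm on the bench; origin at the centre of its underside.
- knife: Bystander: yellow-handled knife lying flat, about 240 mm long, 16 mm high; origin near its middle, on the bench.
Things that resemble listed ones, but are neither listed nor needed, are in the scene too. Leave any green look-alike of the carrier alone.

How it is judged:
By the outcome, as a careful person would: the job done as asked, in the order asked, and still so for the second after the job is handed in, while the arm keeps its last pose, push and grip.
It also fails if it takes over 66 s, if anything falls off the work surface, if the arm or the gripper's body presses on something with over 40 N, if the wrist force passes 120 N, or if a joint passes its speed limit or range.

## Working session

There is one attempt and no reset: what is moved stays moved. The work goes in short steps, Python scripts to look and compute and a tool call to move; the robot and the scene stay as the last step left them, time stands still between calls to the robot, and variables do not carry over. Pictures are saved under pics/ and viewed, at most 10 in all, crops included, and the job is handed in when it is done.

Besides the shell and the picture viewer there is one more tool, called after "Call:" as a command line: name --pt "numbers of a row" for each row, then --argument value for the rest. arm_command: Moves the arm, as the interface text tells. Its arguments: {"type":"object","properties":{"targets":{"type":"array","items":{"type":"array","items":{"type":"number"}}}},"required":["targets"]}

```bash
mkdir -p pics; ls; cat > h.py <<'E'
import numpy as np, cv2
from cell import env
def K(c):
    f=c["frame"].shape[0]/2/np.tan(np.radians(c["vertical_fov"])/2); return f,c["cx"],c["cy"]
def ray(c,u,v,T=None):
    f,cx,cy=K(c); T=np.array(c["world_from_camera"]) if T is None else T
    return T[:3,3],T[:3,:3]@np.array([(u-cx)/f,(v-cy)/f,1])
def plane(c,u,v,z,T=None):
    o,d=ray(c,u,v,T); return o+d*(z-o[2])/d[2]
def proj(c,p,T=None):
    f,cx,cy=K(c); T=np.array(c["world_from_camera"]) if T is None else T
    q=T[:3,:3].T@(np.array(p)-T[:3,3]); return f*q[0]/q[2]+cx,f*q[1]/q[2]+cy
def save(c,n): cv2.imwrite("pics/"+n,cv2.cvtColor(c["frame"],cv2.COLOR_RGB2BGR))
E
python3 - <<'E'
from h import *
import pickle
for n in("top","side"):
    c=env.read_camera(n); save(c,n+"0.png"); pickle.dump(c,open(n+".pkl","wb"))
    print(n,c["vertical_fov"],c["cx"],c["cy"],np.round(c["world_from_camera"],3).tolist())
print(env.state())
E
```

```text
pics
top 44.55684307808359 328.4474242700218 234.20025893658232 [[0.009, -0.997, 0.077, 407.262], [-1.0, -0.01, -0.014, -9.036], [0.015, -0.077, -0.997, 1698.751], [0.0, 0.0, 0.0, 1.0]]
side 50.92112762976354 324.11422179858585 237.35492430933215 [[-0.95, -0.224, 0.22, 271.319], [-0.313, 0.632, -0.709, 867.59], [0.019, -0.742, -0.67, 947.87], [0.0, 0.0, 0.0, 1.0]]
{'t': 0.1, 'joints': array([-1.24958943e+00,  4.91519630e-01,  1.55939899e+00, -1.04052374e-05,
        1.09167745e+00, -1.05605344e-01]), 'qvel': array([-0.0016386 , -0.00150043, -0.00122625,  0.00019515, -0.0001783 ,
       -0.00041352]), 'tau': array([ 4.49728919e-03, -6.13620901e+01, -2.58605790e+01,  6.94337022e-02,
        4.70201508e-02, -1.89556522e-05]), 'eef_pos': array([ 258.6794188 , -568.72026057,  214.10392644]), 'tcp_rot': array([-3.14059385e+00, -9.65918887e-05,  4.26816997e-01]), 'ft_force': array([ 0.31959474, -0.81840369,  0.13441545]), 'moment': array([0.01737637, 0.03119458, 0.03772203]), 'grip_force': 0.0, 'opening': 1.0004318589292334}
```

View pics/top0.png

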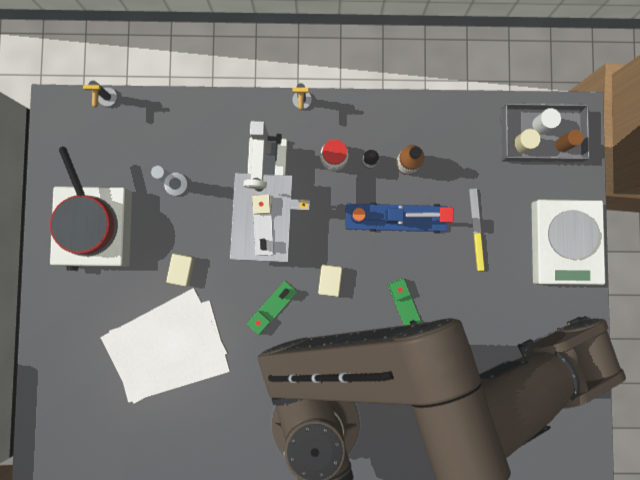

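View pics/side0.png

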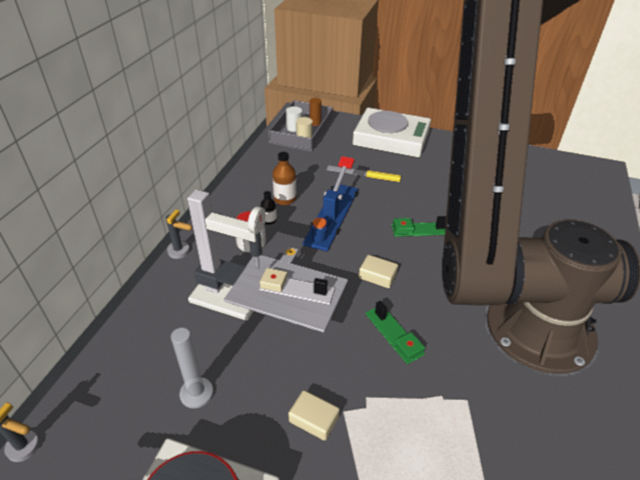

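Candidates:
- **Carrier:** white carrier with ivory block, spot at top (262,204) and grip at (264,244). The green look-alikes are at (270,310) and (405,300). The white one on the lift table is right.
- **Jack:** blue, saddle (359,215), block (395,215), paddle (447,214). It is the only blue one.
- **Red items to exclude:** tub lid (335,148) and the pan rim.
- **Yellow disc:** (303,205). The knife handle at (479,250) is not it.

```bash
cat > m.py <<'E'
from h import *
def blobs(c,lo,hi,box,minA=5):
    """centroid(s) of an HSV range within box x0,y0,x1,y1, largest first"""
    x0,y0,x1,y1=box; hsv=cv2.cvtColor(c["frame"],cv2.COLOR_RGB2HSV)[y0:y1,x0:x1]
    m=cv2.inRange(hsv,lo,hi)
    if lo[0]==0 and hi[0]<10: m|=cv2.inRange(hsv,(172,)+tuple(lo[1:]),(180,)+tuple(hi[1:]))
    n,l,s,ce=cv2.connectedComponentsWithStats(m)
    return [(s[i,4],ce[i][0]+x0,ce[i][1]+y0) for i in np.argsort(-s[:,4]) if i and s[i,4]>=minA],m
E
python3 - <<'E'
from m import *
import pickle
c=pickle.load(open("top.pkl","rb"))
R=((0,120,80),(8,255,255))
def show(n,lo,hi,box,z):
    b,_=blobs(c,lo,hi,box)
    for a,u,v in b[:3]: print(n,a,round(u,1),round(v,1),plane(c,u,v,z).round(1))
show("spot",*R,(245,190,280,220),118)
show("spot-paddle",*R,(430,195,465,230),115)
show("yellow",(18,100,100),(35,255,255),(293,195,315,215),90)
show("saddle",(5,150,120),(20,255,255),(345,200,375,230),70)
show("grip",(0,0,0),(180,255,60),(252,232,275,256),136)
b,m=blobs(c,(100,80,30),(130,255,255),(335,195,460,240)); 
print("jackrect",cv2.minAreaRect(cv2.findNonZero(m)))
b,m=blobs(c,(0,0,110),(180,60,255),(225,165,296,270)); print(b[:3])
k=cv2.findNonZero(m); print("plate",cv2.minAreaRect(k))
crop=c["frame"][110:280,220:470]; cv2.imwrite("pics/crop.png",cv2.cvtColor(cv2.resize(crop,None,fx=3.2,fy=3.2,interpolation=cv2.INTER_CUBIC),cv2.COLOR_RGB2BGR))
E
```

```text
spot 14 260.7 203.5 [611.4 153.6 118. ]
spot-paddle 189 446.1 214.2 [ 587.8 -351.4  115. ]
yellow 54 303.2 204.4 [613.8  39.3  90. ]
saddle 109 358.6 214.1 [ 590.7 -115.6   70. ]
grip 43 263.0 244.0 [500.3 143.7 136. ]
jackrect ((60.74617004394531, 22.160621643066406), (101.09038543701172, 25.564180374145508), 1.3639276027679443)
[(np.int32(6406), np.float64(257.11114580081176), np.float64(217.18904152357166))]
plate ((35.0, 52.0), (104.0, 70.0), 90.0)
```

View pics/crop.png

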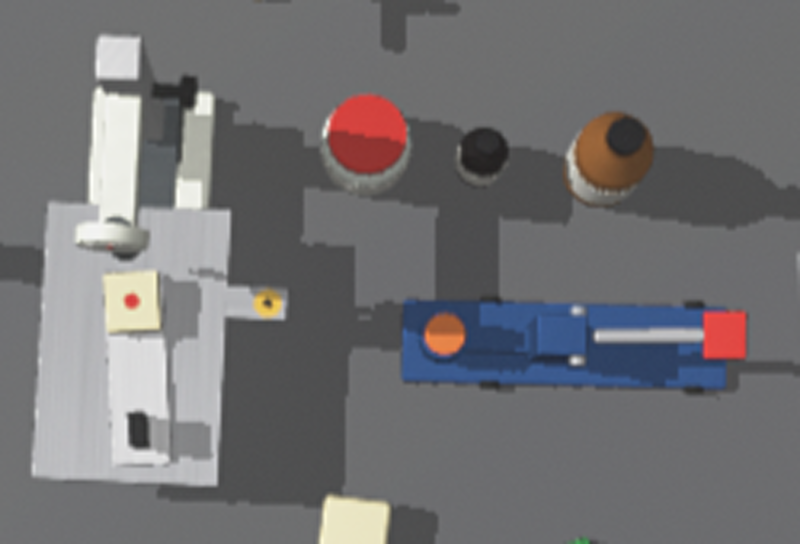

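The crop confirms the choice: ivory block with red spot at crop (132,300) and black grip at (138,430) on the steel table. The yellow disc is at (267,303). The blue jack has its saddle at (444,334) and paddle at (724,335). The plate corners are readable too.

```bash
python3 - <<'E'
from m import *
import pickle
c=pickle.load(open("top.pkl","rb")); s=pickle.load(open("side.pkl","rb"))
cr=lambda x,y:(220+x/3.2,110+y/3.2)
P=[plane(c,*cr(x,y),90)[:2] for x,y in((47,203),(231,210),(217,486),(32,476))]
print(np.round(P,1))
for a,b in((3,0),(2,1),(1,0),(2,3)):
    d=P[b]-P[a]; print("edge ang",np.degrees(np.arctan2(d[1],d[0])).round(2),np.linalg.norm(d).round(1))
# stand pose: best fit of 4 corners + yellow disc
obj=np.array([(50,80),(50,-80),(-190,-80),(-190,80),(-30,-115.]]) if 0 else np.array([(50,80),(50,-80),(-190,-80),(-190,80),(-30,-115.)])
W=np.array(P+[np.array([613.8,39.3])]); A=obj-obj.mean(0);B=W-W.mean(0)
th=np.arctan2((A[:,0]*B[:,1]-A[:,1]*B[:,0]).sum(),(A*B).sum()); R=np.array([[np.cos(th),-np.sin(th)],[np.sin(th),np.cos(th)]])
t=W.mean(0)-R@obj.mean(0); print("stand",t,np.degrees(th),"res",(W-obj@R.T-t).round(1).tolist())
nd=W[4]-R@np.array([-30,-115]); print("needle from disc",nd)
# side view checks
for n,lo,hi,box,z in(("spot",(0,120,80),(8,255,255),(262,265,285,285),118),("yellow",(15,90,90),(38,255,255),(280,240,300,262),90),("saddle",(3,150,120),(20,255,255),(305,210,335,240),70),("paddle",(0,120,80),(8,255,255),(335,150,360,175),115)):
    b,_=blobs(s,lo,hi,box)
    for a,u,v in b[:2]: print("side",n,a,round(u,1),round(v,1),plane(s,u,v,z).round(1))
print("side proj of needle tip",proj(s,[*t,130]),"amber",plane(c,412,150,160),"tub",plane(c,335,148,85),"knife",plane(c,478,230,10),plane(c,477,195,0))
for p in((395,215),): print("jack grip top",plane(c,*cr(560,334),90))
f=s["frame"]; cv2.imwrite("pics/s1.png",cv2.cvtColor(cv2.resize(f[190:330,190:370],None,fx=4,fy=4,interpolation=cv2.INTER_CUBIC),cv2.COLOR_RGB2BGR))
E
```

```text
File "<stdin>", line 10
    obj=np.array([(50,80),(50,-80),(-190,-80),(-190,80),(-30,-115.]]) if 0 else np.array([(50,80),(50,-80),(-190,-80),(-190,80),(-30,-115.)])
                                                                  ^
SyntaxError: closing parenthesis ']' does not match opening parenthesis '('
```

```bash
python3 - <<'E'
from m import *
import pickle
c=pickle.load(open("top.pkl","rb")); s=pickle.load(open("side.pkl","rb"))
cr=lambda x,y:(220+x/3.2,110+y/3.2)
P=[plane(c,*cr(x,y),90)[:2] for x,y in((47,203),(231,210),(217,486),(32,476))]
print(np.round(P,1))
for a,b in((3,0),(2,1),(1,0),(2,3)):
    d=P[b]-P[a]; print("edge ang",np.degrees(np.arctan2(d[1],d[0])).round(2),np.linalg.norm(d).round(1))
obj=np.array([(50,80),(50,-80),(-190,-80),(-190,80),(-30,-115.)])
W=np.array(P+[np.array([613.8,39.3])]); A=obj-obj.mean(0);B=W-W.mean(0)
th=np.arctan2((A[:,0]*B[:,1]-A[:,1]*B[:,0]).sum(),(A*B).sum()); R=np.array([[np.cos(th),-np.sin(th)],[np.sin(th),np.cos(th)]])
t=W.mean(0)-R@obj.mean(0); print("stand",t,np.degrees(th),"res",(W-obj@R.T-t).round(1).tolist())
nd=W[4]-R@np.array([-30,-115]); print("needle from disc",nd)
for n,lo,hi,box,z in(("spot",(0,120,80),(8,255,255),(262,265,285,285),118),("yellow",(15,90,90),(38,255,255),(280,240,300,262),90),("saddle",(3,150,120),(20,255,255),(305,210,335,240),70),("paddle",(0,120,80),(8,255,255),(335,150,360,175),115)):
    b,_=blobs(s,lo,hi,box)
    for a,u,v in b[:2]: print("side",n,a,round(u,1),round(v,1),plane(s,u,v,z).round(1))
print("side proj of needle tip",proj(s,[*t,130]),"amber",plane(c,412,150,160),"tub",plane(c,335,148,85),"knife",plane(c,478,230,10),plane(c,477,195,0))
print("jack grip top",plane(c,*cr(560,334),90))
f=s["frame"]; cv2.imwrite("pics/s1.png",cv2.cvtColor(cv2.resize(f[190:330,190:370],None,fx=4,fy=4,interpolation=cv2.INTER_CUBIC),cv2.COLOR_RGB2BGR))
E
```

```text
[[698.1 229.9]
 [693.8  70.7]
 [454.6  79.4]
 [461.7 237.7]]
edge ang -1.88 236.5
edge ang -2.08 239.3
edge ang 88.46 159.3
edge ang 87.45 158.5
stand [647.12696689 152.28939784] -1.933491491413522 res [[-1.7, -0.6], [-0.6, 0.0], [0.1, 0.6], [1.7, -1.0], [0.5, 0.9]]
needle from disc [647.66294958 153.22234481]
side spot 20 273.0 275.9 [611.6 152.1 118. ]
side yellow 54 290.2 251.4 [614.9  37.6  90. ]
side saddle 98 319.5 222.5 [ 589.4 -112.8   70. ]
side paddle 149 345.7 161.9 [ 588.1 -350.5  115. ]
side proj of needle tip (np.float64(258.08755868982735), np.float64(268.49355444365597)) amber [ 754.18880087 -251.46105225  160.        ] tub [774.11636139 -47.57088337  85.        ] knife [ 554.7056459  -466.71158321   10.        ] [ 658.64926998 -467.58010636    0.        ]
jack grip top [ 588.7402126  -214.99992928   90.        ]
```

View pics/s1.png

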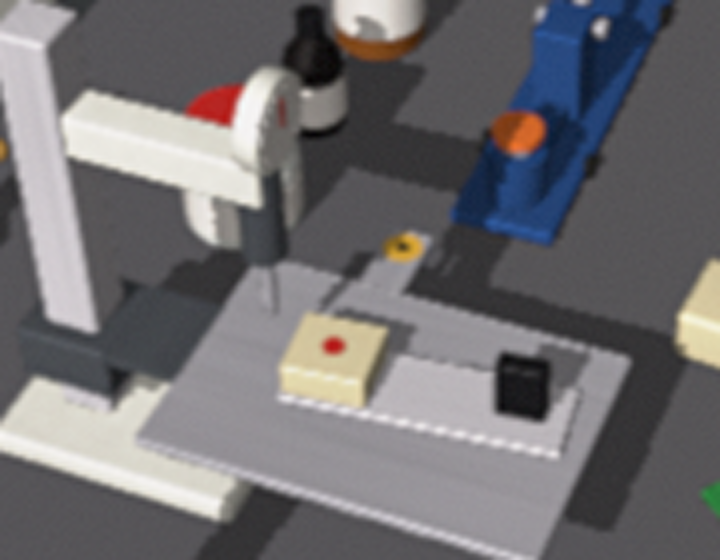

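Side crop: the needle tip is at crop (270,312), which is full-frame (257.5,268). The prediction was (258.1,268.5), so the stand pose is good. Spot at crop (333,346), grip at (523,385). The needle is at about (647.3,152.7), the spot at (611.5,153) and the grip at about (501,143.5), with carrier yaw about 5°.

Call:
arm_command --pt "50 -24 0 8 1" --pt "99 -48 0 16 1" --pt "149 -72 0 19.5 1" --pt "198 -95.4 0 19.5 1" --pt "198 -95.4 0 19.5 1"

```text
t: 0.6
eef_pos: [401.3, -396.9, 214.6]
tcp_rot: [-3.141, 0.0, 0.089]
ft_force: [-0.7, -0.1, -0.5]
opening: 1.0
grip_force: 0.0
```

Call:
arm_command --pt "20 -44 0 0 1" --pt "40 -89 0 0 1" --pt "60 -133 0 0 1" --pt "80 -178 0 0 1" --pt "99.7 -222 0 0 1"

```text
t: 1.1
eef_pos: [479.8, -168.4, 214.5]
tcp_rot: [-3.142, 0.0, 0.086]
ft_force: [0.6, -0.5, 0.6]
opening: 1.001
grip_force: 0.0
```

Call:
arm_command --pt "8 -46 0 0 1" --pt "16 -92 0 0 1" --pt "25 -138 0 0 1" --pt "33 -184 0 0 1" --pt "41 -227 0 0 1"

```text
t: 1.6
eef_pos: [500.6, 61.4, 214.5]
tcp_rot: [3.142, 0.0, 0.087]
ft_force: [0.9, -0.9, -0.6]
opening: 1.0
grip_force: 0.0
```

```bash
cat >> m.py <<'E'
from scipy.spatial.transform import Rotation as Rn
def tool():
    s=env.state(); T=np.eye(4); T[:3,:3]=Rn.from_euler("xyz",s["tcp_rot"]).as_matrix(); T[:3,3]=s["eef_pos"]; return s,T
def go(p,yawdeg=None):
    s,T=tool(); d=T[:3,:3].T@(np.array(p)-T[:3,3]); y=np.degrees(np.arctan2(T[1,0],T[0,0]))
    print("t",round(s["t"],2),"pos",T[:3,3].round(1),"yaw",y.round(2),"F",s["ft_force"].round(1),"op",round(s["opening"],3),"grip",round(s["grip_force"],1))
    print("-> move",d.round(1),"roll",None if yawdeg is None else round(y-yawdeg,2))
E
python3 - <<'E'
from m import *
go([501,143.5,150],5)
E
```

```text
t 1.6 pos [500.6  61.4 214.5] yaw 4.97 F [ 0.9 -0.9 -0.6] op 1.0 grip 0.0
-> move [  7.5 -81.8  64.5] roll -0.03
```

Call:
arm_command --pt "4 -41 0 0 1" --pt "7.5 -82 10 0 1" --pt "7.5 -82 40 0 1" --pt "7.5 -82 50 0 1" --pt "7.5 -82 50 0 1"

```text
t: 2.1
eef_pos: [500.6, 141.3, 163.4]
tcp_rot: [3.141, 0.003, 0.086]
ft_force: [0.1, 0.4, -0.6]
opening: 0.998
grip_force: 0.0
```

```bash
python3 - <<'E'
from m import *
go([501,143.5,105],5)
s,T=tool(); c=env.read_camera("wrist"); save(c,"w1.png"); W=T@np.array(c["hand_eye"]); print(c["vertical_fov"],W.round(2).tolist())
for n,p in(("spot",[611.5,153,118]),("grip",[501,143.5,136]),("needle",[647.3,152.7,130]),("disc",[614,39,90])): print(n,np.round(proj(c,p,W),1))
for a,u,v in blobs(c,(0,120,80),(8,255,255),(0,0,640,480),20)[0][:3]: print("red",a,u,v,plane(c,u,v,118,W).round(1))
E
```

```text
t 2.1 pos [500.6 141.3 163.4] yaw 4.95 F [ 0.1  0.4 -0.6] op 0.998 grip 0.0
-> move [ 0.8 -2.2 58.4] roll -0.05
71.6633833930372 [[0.09, -0.97, -0.24, 568.93], [-1.0, -0.08, -0.02, 147.44], [0.0, 0.24, -0.97, 332.71], [0.0, 0.0, 0.0, 1.0]]
spot [319.3  79.1]
grip [319.1 265.9]
needle [325.3   1.6]
disc [486.5  99.8]
red 453 317.73509933774835 80.05077262693156 [610.9 153.9 118. ]
```

View pics/w1.png

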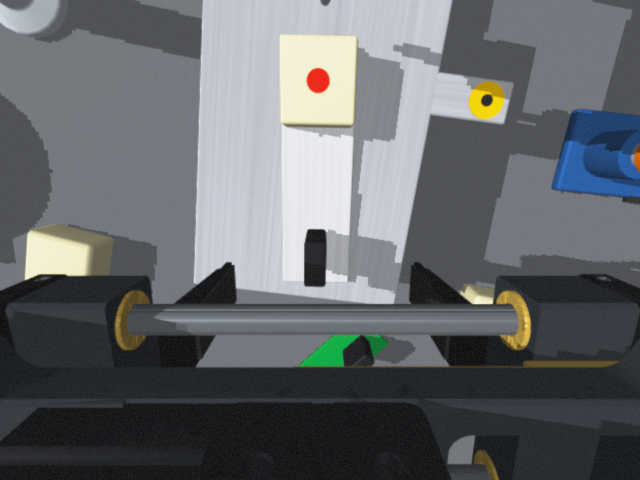

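Wrist view: the red spot is at (318,80), the yellow disc at (487,100), the needle tip just peeks in at (325,2), and the grip (316,258) is between the fingers. I go down now.

Call:
arm_command --pt "0.5 -1 20 0 1" --pt "0.5 -1 40 0 1" --pt "0.5 -1 59 0 1" --pt "0.5 -1 59 0 1" --pt "0.5 -1 59 0 1"

```text
t: 2.65
eef_pos: [502.4, 142.2, 106.7]
tcp_rot: [3.142, -0.001, 0.085]
ft_force: [0.4, -0.3, -0.7]
opening: 1.003
grip_force: 0.0
```

Call:
arm_command --pt "0 0 0 0 0" --pt "0 0 0 0 0" --pt "0 0 0 0 0" --pt "0 0 0 0 0" --pt "0 0 0 0 0"

```text
t: 3.15
eef_pos: [501.8, 142.8, 105.8]
tcp_rot: [3.141, -0.0, 0.087]
ft_force: [0.2, 0.4, 0.9]
opening: 0.64
grip_force: 0.0
```

Call:
arm_command --pt "0 0 0 0 0" --pt "0 0 0 0 0" --pt "0 0 0 0 0" --pt "0 0 0 0 0" --pt "0 0 0 0 0"

```text
t: 3.65
eef_pos: [501.7, 142.7, 105.6]
tcp_rot: [3.142, 0.0, 0.086]
ft_force: [-0.5, 1.2, -0.5]
opening: 0.214
grip_force: 0.6
```

```bash
cat > w.py <<'E'
from m import *
# spot and disc from the wrist camera, in world
def look(n=None):
    s,T=tool(); c=env.read_camera("wrist"); W=T@np.array(c["hand_eye"])
    if n: save(c,n)
    for nm,lo,hi,z in(("spot",(0,120,80),(8,255,255),118),("disc",(20,100,100),(35,255,255),90)):
        for a,u,v in blobs(c,lo,hi,(0,0,640,300),60)[0][:2]: print(nm,a,round(u,1),round(v,1),plane(c,u,v,z,W).round(1))
    return c,W
E
python3 - <<'E'
from w import *
go([501,143.5,105],5)
c,W=look("w2.png"); print(proj(c,[647.3,152.7,130],W))
E
```

```text
t 3.65 pos [501.7 142.7 105.6] yaw 4.95 F [-0.5  1.2 -0.5] op 0.214 grip 0.6
-> move [-0.6 -0.8  0.6] roll -0.05
spot 908 318.9 54.7 [610.7 153.9 118. ]
disc 1704 541.5 85.0 [613.9  39.4  90. ]
disc 72 367.1 295.4 [490.1 114.9  90. ]
(np.float64(330.23608276342026), np.float64(-64.18243880434795))
```

Call:
arm_command --pt "0 0 0 0 0" --pt "0 0 0 0 0" --pt "0 0 0 0 0" --pt "0 0 0 0 0" --pt "0 0 0 0 0"

```text
t: 4.2
eef_pos: [501.7, 142.7, 105.6]
tcp_rot: [3.142, 0.0, 0.086]
ft_force: [-0.8, 0.4, -0.3]
opening: 0.145
grip_force: 30.0
```

```bash
python3 - <<'E'
from w import *
go([501,143.5,105],5)
look()
c=env.read_camera("top");b=blobs(c,(0,120,80),(8,255,255),(245,190,280,220))[0]; print("top",[(x[0],plane(c,x[1],x[2],118).round(1)) for x in b[:2]])
E
```

```text
t 4.2 pos [501.7 142.7 105.6] yaw 4.95 F [-0.8  0.4 -0.3] op 0.145 grip 30.0
-> move [-0.6 -0.8  0.6] roll -0.05
spot 905 321.7 54.1 [611.  152.7 118. ]
disc 1705 541.5 85.0 [613.9  39.4  90. ]
top [(np.int32(16), array([611.4, 152.8, 118. ]))]
```

Call:
arm_command --pt "7 0.6 0 0 0" --pt "15 1.3 0 0 0" --pt "23 2 0 0 0" --pt "30 2.6 0 0 0" --pt "36.2 3.1 0 0 0"

```text
t: 4.8
eef_pos: [538.5, 142.7, 105.6]
tcp_rot: [3.141, 0.0, 0.086]
ft_force: [-3.5, -0.1, 3.2]
opening: 0.145
grip_force: 30.0
```

Call:
arm_command --pt "0 0 0 0 0" --pt "0 0 0 0 0" --pt "0 0 0 0 0"

```text
t: 5.1
eef_pos: [538.3, 142.7, 105.6]
tcp_rot: [3.142, -0.001, 0.086]
ft_force: [1.7, 0.1, -1.2]
opening: 0.144
grip_force: 30.0
```

```bash
python3 - <<'E'
from w import *
go([538,142.7,105],5)
c,W=look(); print("needle px",proj(c,[647.3,152.7,130],W))
c=env.read_camera("side"); f=c["frame"]; save(c,"s2full.png")
cv2.imwrite("pics/s2.png",cv2.cvtColor(cv2.resize(f[220:320,210:330],None,fx=6,fy=6,interpolation=cv2.INTER_CUBIC),cv2.COLOR_RGB2BGR))
for p in([647.3,152.7,130],[647.3,152.7,118]): u,v=proj(c,p); print("side",u,v,"crop",(u-210)*6,(v-220)*6)
b=blobs(c,(0,120,80),(8,255,255),(240,260,285,285))[0]; print([(x,plane(c,x[1],x[2],118).round(1)) for x in b[:2]])
E
```

```text
t 5.1 pos [538.3 142.7 105.6] yaw 4.95 F [ 1.7  0.1 -1.2] op 0.144 grip 30.0
-> move [-0.3  0.   0.6] roll -0.05
spot 707 322.2 57.3 [646.4 152.4 118. ]
disc 1460 524.9 157.9 [613.9  39.4  90. ]
needle px (np.float64(321.70290940423337), np.float64(46.13125843114847))
side 257.94315019607205 268.59839082056146 crop 287.6589011764323 291.5903449233688
side 258.3049133675148 272.2951920100419 crop 289.8294802050889 313.7711520602513
[((np.int32(19), np.float64(258.10526315789474), np.float64(271.57894736842104)), array([648.6, 150.8, 118. ]))]
```

View pics/s2.png

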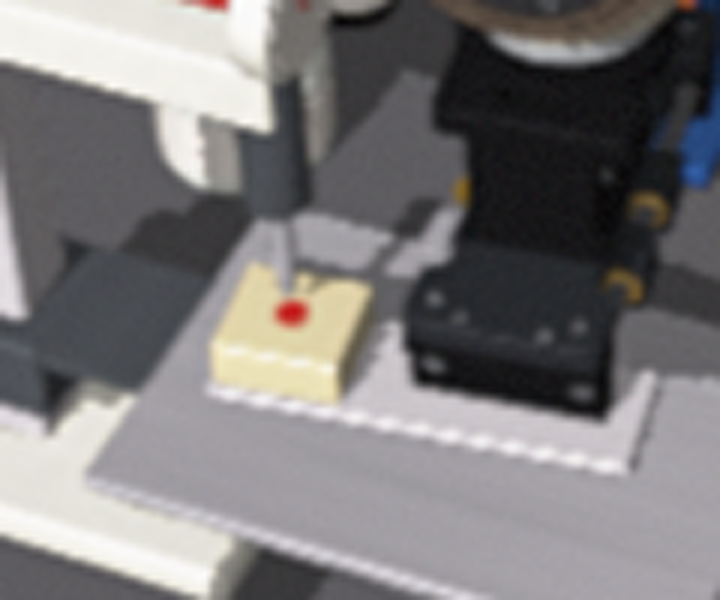

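Side crop: the needle tip at (289,291) is right above the red spot at (292,313), matching the predicted projections within half a pixel of the original. I check once from the wrist view too.

```bash
python3 - <<'E'
from w import *
c,W=look()
f=c["frame"]; cv2.imwrite("pics/w3.png",cv2.cvtColor(cv2.resize(f[0:120,260:400],None,fx=5,fy=5,interpolation=cv2.INTER_CUBIC),cv2.COLOR_RGB2BGR))
for p in([647.3,152.7,130],[647.3,152.7,118],[647.3,152.7,178]): u,v=proj(c,p,W); print("crop",(u-260)*5,v*5)
E
```

```text
spot 721 322.3 57.1 [646.3 152.4 118. ]
disc 1467 525.0 157.4 [613.9  39.4  90. ]
crop 308.975737406264 227.17272710886036
crop 309.23919005802446 271.8335047441039
crop 307.1930827458351 -75.02481335190211
```

View pics/w3.png

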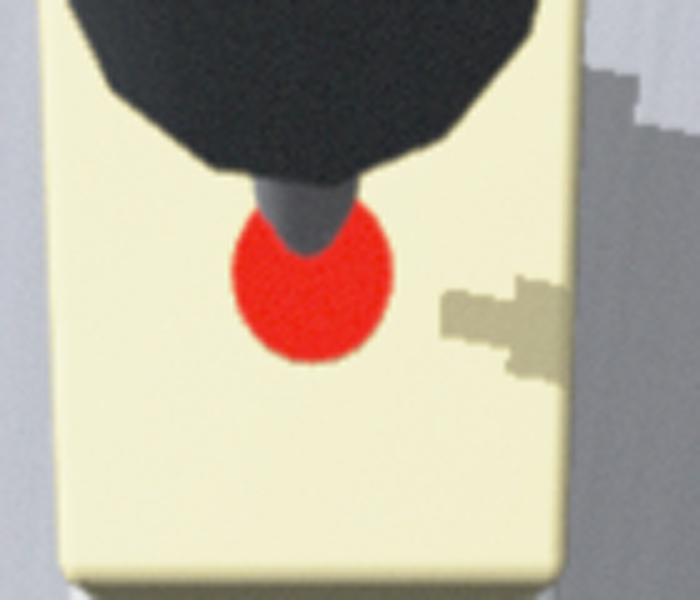

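The wrist crop shows the needle tip at (309,257) over the spot, whose disc centre is about (312,282). The offset is about 1 mm or less, allowing for the rounded tip. I let go, back off and go over to the jack.

Call:
arm_command --pt "0 0 0 0 1" --pt "0 0 0 0 1" --pt "0 0 0 0 1" --pt "0 0 0 0 1" --pt "0 0 0 0 1"

```text
t: 5.75
eef_pos: [538.0, 142.8, 105.6]
tcp_rot: [3.142, -0.0, 0.086]
ft_force: [0.7, 0.1, 0.2]
opening: 0.51
grip_force: 0.0
```

Call:
arm_command --pt "0 0 -20 0 1" --pt "0 0 -50 0 1" --pt "-10 0 -80 0 1" --pt "-30 0 -110 0 1" --pt "-30 0 -110 0 1"

```text
t: 6.25
eef_pos: [507.8, 140.3, 219.1]
tcp_rot: [-3.141, -0.005, 0.087]
ft_force: [0.2, 0.1, 0.3]
opening: 0.927
grip_force: 0.0
```

Call:
arm_command --pt "3 42 0 -8.58 1" --pt "6 85 0 -17.16 1" --pt "8 127 0 -25.7 1" --pt "11 170 0 -34.3 1" --pt "14 212 0 -42.9 1"

```text
t: 6.75
eef_pos: [540.3, -70.0, 215.0]
tcp_rot: [-3.141, 0.0, 0.801]
ft_force: [0.4, 0.3, -0.6]
opening: 1.002
grip_force: 0.0
```

Call:
arm_command --pt "-19 33 0 -8.5 1" --pt "-37 67 0 -17 1" --pt "-56 100 0 -25.5 1" --pt "-74.6 133.6 0 -34 1" --pt "-74.6 133.6 0 -41.6 1"

```text
t: 7.25
eef_pos: [584.1, -219.1, 214.2]
tcp_rot: [-3.141, 0.001, 1.524]
ft_force: [-1.2, 0.8, 0.3]
opening: 1.001
grip_force: 0.0
```

```bash
python3 - <<'E'
from m import *
go([589.3,-215,150],89.4)
c=env.read_camera("side"); b=blobs(c,(0,120,80),(8,255,255),(240,260,285,285))[0]; print([(x,plane(c,x[1],x[2],118).round(1)) for x in b[:2]])
s,T=tool(); c=env.read_camera("wrist"); W=T@np.array(c["hand_eye"]); save(c,"w4.png")
for nm,lo,hi,z in(("red",(0,120,80),(4,255,255),115),("orange",(6,150,120),(18,255,255),70)):
    for a,u,v in blobs(c,lo,hi,(0,0,640,480),100)[0][:3]: print(nm,a,round(u,1),round(v,1),plane(c,u,v,z,W).round(1))
print(proj(c,[589.3,-215,90],W),proj(c,[590.3,-114.5,70],W))
E
```

```text
t 7.25 pos [ 584.1 -219.1  214.2] yaw 87.33 F [-1.2  0.8  0.3] op 1.001 grip 0.0
-> move [ 4.4  5.  64.2] roll -2.07
[((np.int32(18), np.float64(258.22222222222223), np.float64(271.5)), array([648.5, 150.5, 118. ]))]
red 4802 534.5 27.0 [742.3 -66.2 115. ]
red 210 331.0 358.6 [ 587.6 -331.   115. ]
orange 2285 491.8 264.8 [ 750.5 -261.9   70. ]
orange 675 333.6 115.7 [ 597.7 -116.2   70. ]
orange 134 451.8 226.8 [ 708.7 -221.7   70. ]
(np.float64(328.24519103825656), np.float64(229.07584591589136)) (np.float64(325.2287447814921), np.float64(114.02827587214968))
```

View pics/w4.png

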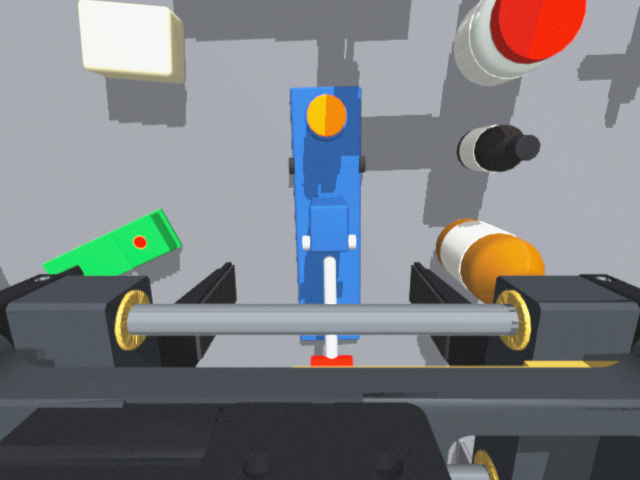

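Wrist view: the blue jack is centred, with block top at (329,228), saddle at (327,117) and handle running down to the paddle at (331,360). The amber and dropper bottles at right and the green carrier at left are clear of the fingers.

Call:
arm_command --pt "0 0 0 0 1" --pt "0 0 0 0 1"

```text
t: 7.55
eef_pos: [583.4, -214.3, 215.5]
tcp_rot: [-3.141, -0.0, 1.519]
ft_force: [-0.5, 0.4, 1.5]
opening: 1.002
grip_force: 0.0
```

```bash
python3 - <<'E'
from m import *
go([589.3,-215,47],89.4)
s,T=tool(); c=env.read_camera("wrist"); W=T@np.array(c["hand_eye"])
b=blobs(c,(6,150,120),(18,255,255),(300,80,360,150),100)[0]; print([(a,plane(c,u,v,70,W).round(1)) for a,u,v in b])
b,m=blobs(c,(8,100,60),(22,255,255),(300,80,360,150),100);print(cv2.minEnclosingCircle(cv2.findNonZero(m)))
E
```

```text
t 7.55 pos [ 583.4 -214.3  215.5] yaw 87.04 F [-0.5  0.4  1.5] op 1.002 grip 0.0
-> move [ -0.4   6.  168.5] roll -2.36
[(np.int32(662), array([ 597.8, -116.3,   70. ]))]
((25.0, 38.80769348144531), 20.429113388061523)
```

Call:
arm_command --pt "-0.5 6 0 -2.4 1" --pt "-0.5 6 40 -2.4 1" --pt "-0.5 6 80 -2.4 1" --pt "-0.5 6 110 -2.4 1" --pt "-0.5 6 110 -2.4 1"

```text
t: 8.1
eef_pos: [587.8, -214.5, 102.2]
tcp_rot: [-3.136, -0.003, 1.563]
ft_force: [-0.4, 0.6, 0.5]
opening: 0.999
grip_force: 0.0
```

Call:
arm_command --pt "0 0 20 0 1" --pt "0 0 40 0 1" --pt "0 0 57 0 1" --pt "0 0 57 0 1" --pt "0 0 57 0 1"

```text
t: 8.6
eef_pos: [590.1, -215.9, 50.3]
tcp_rot: [3.14, 0.001, 1.563]
ft_force: [0.1, 0.0, 0.3]
opening: 1.001
grip_force: 0.0
```

```bash
python3 - <<'E'
from m import *
go([589.3,-215,48],89.4)
E
```

```text
t 8.6 pos [ 590.1 -215.9   50.3] yaw 89.56 F [0.1 0.  0.3] op 1.001 grip 0.0
-> move [ 0.9 -0.8  2.3] roll 0.16
```

Close on the block.

Call:
arm_command --pt "0 0 0 0 0" --pt "0 0 0 0 0" --pt "0 0 0 0 0" --pt "0 0 0 0 0" --pt "0 0 0 0 0"

```text
t: 9.1
eef_pos: [589.4, -215.8, 48.8]
tcp_rot: [3.141, 0.0, 1.563]
ft_force: [-0.4, -0.1, 0.1]
opening: 0.635
grip_force: 0.0
```

Call:
arm_command --pt "0 0 0 0 0" --pt "0 0 0 0 0" --pt "0 0 0 0 0" --pt "0 0 0 0 0" --pt "0 0 0 0 0"

```text
t: 9.6
eef_pos: [589.2, -215.8, 48.6]
tcp_rot: [-3.141, -0.0, 1.563]
ft_force: [-1.4, 0.3, -0.8]
opening: 0.377
grip_force: 30.0
```

```bash
cat > j.py <<'E'
from w import *
def jack(n=None):
    for nm,sb,pb in(("top",(285,195,385,230),(365,195,475,235)),("side",(275,225,340,265),(320,150,362,225))):
        c=env.read_camera(nm)
        if n: save(c,nm+n)
        for k,lo,hi,box,z in(("saddle",(3,150,100),(17,255,255),sb,70),("paddle",(0,150,80),(3,255,255),pb,115)):
            print(nm,k,[(a,round(u,1),round(v,1),plane(c,u,v,z).round(1)) for a,u,v in blobs(c,lo,hi,box,10)[0][:2]])
    s,T=tool(); c=env.read_camera("wrist"); W=T@np.array(c["hand_eye"])
    if n: save(c,"w"+n)
    print("wrist",[(a,round(u,1),round(v,1),plane(c,u,v,70,W).round(1)) for a,u,v in blobs(c,(3,120,60),(17,255,255),(220,0,420,200),100)[0][:2]],
      "disc",[(a,plane(c,u,v,90,W).round(1)) for a,u,v in blobs(c,(20,100,100),(35,255,255),(220,0,420,200),60)[0][:2]])
E
python3 - <<'E'
from j import *
go([589.3,-215,48],89.4); jack()
c=env.read_camera("side"); print([(a,u,v,plane(c,u,v,70).round(1)) for a,u,v in blobs(c,(3,150,100),(17,255,255),(300,205,340,240))[0][:2]])
E
```

```text
t 9.6 pos [ 589.2 -215.8   48.6] yaw 89.56 F [-1.4  0.3 -0.8] op 0.377 grip 30.0
-> move [0.8 0.1 0.6] roll 0.16
top saddle [(np.int32(109), np.float64(358.6), np.float64(214.1), array([ 590.7, -115.6,   70. ]))]
top paddle [(np.int32(182), np.float64(445.9), np.float64(214.3), array([ 587.5, -350.8,  115. ]))]
side saddle [(np.int32(26), np.float64(319.1), np.float64(225.8), array([585.9, -99.5,  70. ]))]
side paddle []
wrist [(np.int32(1627), np.float64(343.1), np.float64(83.1), array([ 598.9, -119.5,   70. ]))] disc [(np.int32(2783), array([ 584.1, -119.1,   90. ]))]
[(np.int32(101), np.float64(319.2079207920792), np.float64(222.6039603960396), array([ 589.9, -112.1,   70. ]))]
```

Call:
arm_command --pt "20 3 0 0 0" --pt "40 6 0 0 0" --pt "60 9 0 0 0" --pt "80 12 0 0 0" --pt "100 15 0 0 0"

```text
t: 10.3
eef_pos: [605.2, -115.7, 48.6]
tcp_rot: [3.141, 0.001, 1.563]
ft_force: [-0.5, -4.9, -1.4]
opening: 0.376
grip_force: 30.0
```

Call:
arm_command --pt "18 3 0 0 0" --pt "36 6 0 0 0" --pt "52 7.5 0 0 0" --pt "52 7.5 0 0 0" --pt "52 7.5 0 0 0"

```text
t: 10.8
eef_pos: [613.0, -63.1, 48.6]
tcp_rot: [-3.142, -0.0, 1.564]
ft_force: [-0.6, 4.4, -2.0]
opening: 0.379
grip_force: 30.0
```

```bash
python3 - <<'E'
from j import *
go([613,-62,48.6],89.4); jack("5.png")
c=cv2.imread("pics/side5.png"); d=cv2.imread("pics/w5.png")
cv2.imwrite("pics/c5.png",np.hstack([cv2.resize(c[205:285,245:345],(500,400),interpolation=cv2.INTER_CUBIC),cv2.resize(d[0:200,220:370],(300,400),interpolation=cv2.INTER_CUBIC)]))
E
```

```text
t 10.8 pos [613.  -63.1  48.6] yaw 89.63 F [-0.6  4.4 -2. ] op 0.379 grip 30.0
-> move [ 1.1 -0.  -0. ] roll 0.23
top saddle []
top paddle [(np.int32(173), np.float64(390.3), np.float64(204.4), array([ 613.2, -199. ,  115. ]))]
side saddle [(np.int32(25), np.float64(295.1), np.float64(259.4), array([601.2,  40.8,  70. ]))]
side paddle [(np.int32(20), np.float64(327.8), np.float64(188.7), array([ 597.5, -206.4,  115. ]))]
wrist [(np.int32(201), np.float64(320.5), np.float64(113.3), array([613.2,  20.7,  70. ]))] disc [(np.int32(3698), array([613.6,  39.6,  90. ]))]
```

View pics/c5.png

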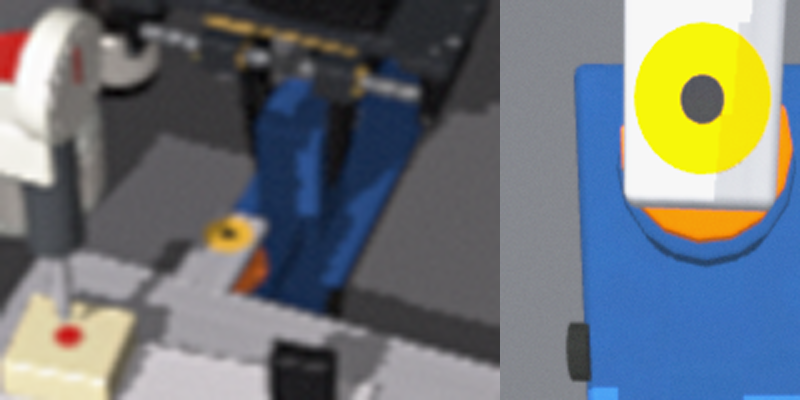

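The left half shows the jack under the tab. The right half (wrist) shows the yellow disc at (702,98), with the orange saddle peeking out around the tab: left edge 621, right edge 793, near edge at row 240. I work out the saddle centre from these edges.

```bash
python3 - <<'E'
from j import *
s,T=tool(); c=env.read_camera("wrist"); W=T@np.array(c["hand_eye"]); 
p=lambda x,y,z:plane(c,220+(x-500)/2,y/2,z,W).round(1)
print("near",p(705,240,70),"L",p(621,150,70),"R",p(793,150,70),"disc",p(702.5,98,90))
# orange pixels -> world on z=70, fit circle of radius 18
from scipy.optimize import least_squares
_,m=blobs(c,(5,150,60),(20,255,255),(270,40,370,140)); k=np.argwhere(m)
hsv=cv2.cvtColor(c["frame"],cv2.COLOR_RGB2HSV)
pts=np.array([plane(c,x+270,y+40,70,W)[:2] for y,x in k]); h=cv2.convexHull(pts.astype(np.float32))[:,0]; 
print(len(k),pts.min(0),pts.max(0))
near=pts[pts[:,1]<25] ; # lower rim: lowest y per x bin
rim=np.array([pts[abs(pts[:,0]-x)<.6][:,1].min() for x in np.arange(603,625,1.)]); X=np.arange(603,625,1.)
r=least_squares(lambda q:np.hypot(X-q[0],rim-q[1])-18,[613,37]); print("saddle fit",r.x,abs(r.fun).max())
go([613,-62,48.6],89.4)
E
```

```text
near [614.1  17.8  70. ] L [597.   35.3  70. ] R [632.2  35.1  70. ] disc [613.8  39.3  90. ]
896 [597.22465704  17.77948999] [631.59823445  43.27769057]
saddle fit [614.16606637  35.94483521] 0.29345751553817223
t 11.0 pos [612.9 -64.3  48.6] yaw 89.54 F [ 0.2  3.8 -2.4] op 0.379 grip 30.0
-> move [ 2.3  0.1 -0. ] roll 0.14
```

Call:
arm_command --pt "2 -0.3 0 0 0" --pt "4 -0.5 0 0 0" --pt "4 -0.5 0 0 0" --pt "4 -0.5 0 0 0"

```text
t: 11.4
eef_pos: [612.5, -60.3, 48.6]
tcp_rot: [-3.141, 0.0, 1.563]
ft_force: [0.2, -3.1, -3.0]
opening: 0.375
grip_force: 30.0
```

```bash
cat > fit.py <<'E'
from j import *
from scipy.optimize import least_squares
s,T=tool(); c=env.read_camera("wrist"); W=T@np.array(c["hand_eye"]); 
_,m=blobs(c,(5,150,60),(20,255,255),(270,40,370,140)); k=np.argwhere(m)
pts=np.array([plane(c,x+270,y+40,70,W)[:2] for y,x in k]); X=np.arange(605,623,1.)
rim=np.array([pts[abs(pts[:,0]-x)<.6][:,1].min() for x in X])
r=least_squares(lambda q:np.hypot(X-q[0],rim-q[1])-18,[613,37]); print("saddle fit",r.x,abs(r.fun).max())
print("disc",[(a,plane(c,u,v,90,W).round(1)) for a,u,v in blobs(c,(20,100,100),(35,255,255),(220,0,420,200),60)[0][:1]])
go([613,-62,48.6],89.4)
E
python3 fit.py
```

```text
Traceback (most recent call last):
  File "fit.py", line 6, in <module>
    rim=np.array([pts[abs(pts[:,0]-x)<.6][:,1].min() for x in X])
                  ~~~~~~~~~~~~~~~~~~~~~~~~~~~~~~~~^^
ValueError: zero-size array to reduction operation minimum which has no identity
```

```bash
sed -i 's/^rim=/X=np.array([x for x in X if (abs(pts[:,0]-x)<.6).any()])\nrim=/' fit.py; python3 fit.py
```

```text
saddle fit [614.05187456  39.86146015] 0.2679006781282318
disc [(np.int32(3612), array([613.6,  39.6,  90. ]))]
t 11.5 pos [612.5 -60.2  48.6] yaw 89.56 F [ 0.1 -2.9 -3.5] op 0.379 grip 30.0
-> move [-1.8  0.5 -0. ] roll 0.16
```

The saddle is within 0.5 mm of the lift point. I let go, go up, shut the fingers and move over the paddle.

Call:
arm_command --pt "0 0 0 0 1" --pt "0 0 0 0 1" --pt "0 0 0 0 1" --pt "0 0 0 0 1" --pt "0 0 0 0 1"

```text
t: 12.0
eef_pos: [612.6, -59.9, 48.7]
tcp_rot: [3.141, 0.0, 1.563]
ft_force: [0.6, 0.1, 0.2]
opening: 0.739
grip_force: 0.0
```

Call:
arm_command --pt "0 0 -20 0 1" --pt "0 0 -50 0 1" --pt "0 0 -85 0 1" --pt "0 0 -120 0 1" --pt "0 0 -120 0 1"

```text
t: 12.5
eef_pos: [614.3, -60.2, 173.3]
tcp_rot: [3.134, 0.001, 1.563]
ft_force: [-0.9, 0.3, -0.8]
opening: 1.001
grip_force: 0.0
```

Call:
arm_command --pt "-40 0.2 0 0 0" --pt "-80 0.5 0 0 0" --pt "-120 0.7 0 0 0" --pt "-135 0.8 0 0 0" --pt "-135 0.8 0 0 0"

```text
t: 13.0
eef_pos: [611.9, -196.7, 167.8]
tcp_rot: [-3.141, -0.0, 1.561]
ft_force: [0.3, 0.6, -0.8]
opening: 0.637
grip_force: 0.0
```

Call:
arm_command --pt "0 0 0 0 0" --pt "0 0 0 0 0" --pt "0 0 0 0 0" --pt "0 0 0 0 0" --pt "0 0 0 0 0"

```text
t: 13.5
eef_pos: [612.4, -194.4, 168.7]
tcp_rot: [3.141, 0.0, 1.564]
ft_force: [0.2, -0.0, -0.3]
opening: 0.213
grip_force: 0.0
```

Call:
arm_command --pt "0 0 0 0 0" --pt "0 0 0 0 0" --pt "0 0 0 0 0" --pt "0 0 0 0 0" --pt "0 0 0 0 0"

```text
t: 14.0
eef_pos: [612.3, -195.0, 168.6]
tcp_rot: [3.142, 0.0, 1.563]
ft_force: [0.3, -0.4, 0.2]
opening: 0.003
grip_force: 0.0
```

```bash
python3 - <<'E'
from j import *
go([612.3,-195.5,118],89.4)
jack("6.png")
s,T=tool(); c=env.read_camera("wrist"); W=T@np.array(c["hand_eye"])
_,m=blobs(c,(5,120,60),(20,255,255),(200,0,440,200)); print(proj(c,[613.7,39.3,90],W))
a=cv2.imread("pics/top6.png")[165:265,240:440]; d=cv2.imread("pics/w6.png")
cv2.imwrite("pics/c6.png",np.hstack([cv2.resize(a,(480,240),interpolation=cv2.INTER_CUBIC),cv2.resize(d,(320,240))]))
E
```

```text
t 14.0 pos [ 612.3 -195.   168.6] yaw 89.56 F [ 0.3 -0.4  0.2] op 0.003 grip 0.0
-> move [-0.5 -0.  50.6] roll 0.16
top saddle []
top paddle []
side saddle [(np.int32(24), np.float64(294.9), np.float64(259.8), array([601.2,  42.2,  70. ]))]
side paddle [(np.int32(105), np.float64(324.2), np.float64(190.3), array([ 604.4, -196.3,  115. ]))]
wrist [] disc []
(np.float64(321.20600682967387), np.float64(-129.84149712106228))
```

View pics/c6.png

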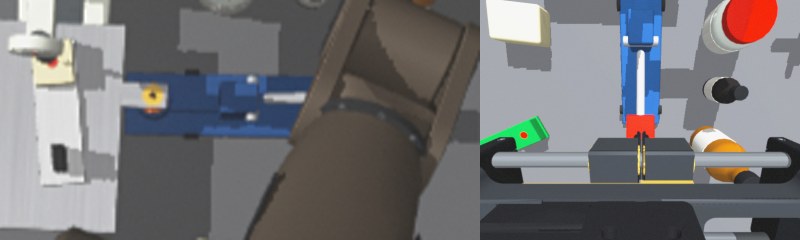

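Top part: the yellow disc is at (152,95) with the saddle under it, and the carrier spot is still by the needle. Wrist part: the shut fingers are above the red paddle (640,125), and bystanders are untouched. Now the first press, along the paddle's arc.

Call:
arm_command --pt "0 0 20 0 0" --pt "0 0 40 0 0" --pt "0 0 48 0 0" --pt "-1.5 0 56 0 0" --pt "-3 0 63 0 0"

```text
t: 14.7
eef_pos: [612.4, -198.2, 105.7]
tcp_rot: [3.141, 0.0, 1.563]
ft_force: [-1.3, 0.1, 2.5]
opening: 0.005
grip_force: 1.0
```

Call:
arm_command --pt "-1 0 5 0 0" --pt "-2 0 10 0 0" --pt "-3 0 15 0 0" --pt "-3.5 0 20 0 0" --pt "-3.5 0 20 0 0"

```text
t: 15.2
eef_pos: [612.4, -201.5, 85.9]
tcp_rot: [3.141, 0.0, 1.563]
ft_force: [-2.4, 2.6, 7.1]
opening: 0.007
grip_force: 3.2
```

```bash
python3 - <<'E'
from j import *
go([612.3,-201.2,68],89.4)
c=env.read_camera("side"); print("disc side",[(a,u,v,plane(c,u,v,90).round(1)) for a,u,v in blobs(c,(18,90,90),(38,255,255),(275,235,305,262),10)[0][:2]])
E
```

```text
t 15.2 pos [ 612.4 -201.5   85.9] yaw 89.56 F [-2.4  2.6  7.1] op 0.007 grip 3.2
-> move [ 0.3 -0.1 17.9] roll 0.16
disc side [(np.int32(57), np.float64(290.29824561403507), np.float64(249.0), array([617.8,  29.4,  90. ]))]
```

Call:
arm_command --pt "0 0 4 0 0" --pt "0 0 8 0 0" --pt "0.2 0 12 0 0" --pt "0.3 0 15.5 0 0" --pt "0.3 0 15.5 0 0"

```text
t: 15.75
eef_pos: [612.5, -201.8, 71.0]
tcp_rot: [3.141, 0.001, 1.563]
ft_force: [-4.4, -2.1, 9.4]
opening: 0.001
grip_force: 4.6
```

Call:
arm_command --pt "0 0 1.5 0 0" --pt "0 0 3 0 0" --pt "0 0 3 0 0"

```text
t: 16.05
eef_pos: [612.5, -201.7, 68.7]
tcp_rot: [3.14, 0.001, 1.563]
ft_force: [-5.4, -0.4, 13.6]
opening: 0.009
grip_force: 6.7
```

```bash
cat > chk.py <<'E'
from j import *
go([612.3,-201.2,68],89.4)
c=env.read_camera("side"); (a,u,v)=blobs(c,(18,90,90),(38,255,255),(275,230,305,262),10)[0][0]
print("disc side",a,round(u,1),round(v,1),"predicted up/down",np.round(proj(c,[613.7,39.3,108]),1),np.round(proj(c,[613.7,39.3,90]),1))
print("spot",blobs(c,(0,120,80),(8,255,255),(245,250,280,285),3)[0][:3],"pred up/down",np.round(proj(c,[647,152.5,136]),1),np.round(proj(c,[647,152.5,118]),1))
E
python3 chk.py
```

```text
t 16.05 pos [ 612.5 -201.7   68.7] yaw 89.57 F [-5.4 -0.4 13.6] op 0.009 grip 6.7
-> move [ 0.5 -0.2  0.7] roll 0.17
disc side 54 290.2 246.1 predicted up/down [290.2 246.7] [290.4 252. ]
spot [(np.int32(14), np.float64(257.7857142857143), np.float64(266.7142857142857))] pred up/down [257.9 266.7] [258.5 272.3]
```

Call:
arm_command --pt "0 0 1 0 0" --pt "0 0 2 0 0" --pt "0 0 2 0 0" --pt "0 0 2 0 0"

```text
t: 16.5
eef_pos: [612.6, -201.7, 67.8]
tcp_rot: [3.14, 0.001, 1.563]
ft_force: [-8.1, 0.3, 22.4]
opening: 0.004
grip_force: 11.4
```

```bash
python3 chk.py
```

```text
t 16.5 pos [ 612.6 -201.7   67.8] yaw 89.58 F [-8.1  0.3 22.4] op 0.004 grip 11.4
-> move [ 0.5 -0.3 -0.2] roll 0.18
disc side 57 290.2 246.0 predicted up/down [290.2 246.7] [290.4 252. ]
spot [(np.int32(13), np.float64(257.9230769230769), np.float64(266.61538461538464))] pred up/down [257.9 266.7] [258.5 272.3]
```

Fully down on the stop, with the table about 18 mm up. Now release fully along the arc and check it comes back.

Call:
arm_command --pt "0 0 -4 0 0" --pt "-0.5 0 -10 0 0" --pt "-0.3 0 -16 0 0" --pt "0.5 0 -22 0 0" --pt "1.5 0 -29 0 0"

```text
t: 17.05
eef_pos: [612.5, -200.2, 95.2]
tcp_rot: [3.141, 0.001, 1.563]
ft_force: [-2.5, -1.8, 5.8]
opening: 0.004
grip_force: 2.8
```

Call:
arm_command --pt "1.5 0 -8 0 0" --pt "3 0 -15 0 0" --pt "5 0 -22 0 0" --pt "5 0 -36 0 0" --pt "5 0 -36 0 0"

```text
t: 17.55
eef_pos: [613.1, -194.8, 132.1]
tcp_rot: [3.139, 0.001, 1.564]
ft_force: [0.6, -0.6, 0.7]
opening: 0.004
grip_force: 0.0
```

Call:
arm_command --pt "0 0 0 0 0" --pt "0 0 0 0 0" --pt "0 0 0 0 0" --pt "0 0 0 0 0"

```text
t: 17.95
eef_pos: [612.2, -194.6, 129.7]
tcp_rot: [-3.141, -0.0, 1.563]
ft_force: [-0.4, -0.2, 0.3]
opening: 0.009
grip_force: 0.0
```

```bash
python3 chk.py; python3 - <<'E'
from j import *
jack()
c=env.read_camera("side"); print("pred paddle up",proj(c,[612.3,-195.5,115]))
c=env.read_camera("top");b=blobs(c,(18,100,100),(35,255,255),(293,195,315,215))[0]; print("disc top",[(plane(c,x[1],x[2],90).round(1)) for x in b[:2]])
E
```

```text
t 17.95 pos [ 612.2 -194.6  129.7] yaw 89.57 F [-0.4 -0.2  0.3] op 0.009 grip 0.0
-> move [-6.6  0.2 61.7] roll 0.17
disc side 52 290.0 251.4 predicted up/down [290.2 246.7] [290.4 252. ]
spot [(np.int32(18), np.float64(258.22222222222223), np.float64(271.5))] pred up/down [257.9 266.7] [258.5 272.3]
top saddle []
top paddle []
side saddle [(np.int32(24), np.float64(295.1), np.float64(259.7), array([601. ,  41.7,  70. ]))]
side paddle [(np.int32(97), np.float64(324.4), np.float64(190.8), array([ 603.3, -194.2,  115. ]))]
wrist [] disc []
pred paddle up (np.float64(321.40182639451496), np.float64(189.83585303104266))
disc top [array([614.3,  38.9,  90. ])]
```

Everything returned: table down, spot and saddle unmoved, handle up. Second press.

Call:
arm_command --pt "0 0 8 0 0" --pt "-0.5 0 15 0 0" --pt "-2 0 21 0 0" --pt "-3.5 0 27 0 0" --pt "-5 0 33 0 0"

```text
t: 18.75
eef_pos: [612.3, -199.5, 96.9]
tcp_rot: [3.142, -0.0, 1.563]
ft_force: [-0.8, 3.9, 6.6]
opening: 0.008
grip_force: 3.6
```

Call:
arm_command --pt "-1 0 6 0 0" --pt "-1.5 0 12 0 0" --pt "-1.8 0 18 0 0" --pt "-1.8 0 23 0 0" --pt "-1.7 0 27 0 0"

```text
t: 19.25
eef_pos: [612.3, -201.2, 70.3]
tcp_rot: [3.141, -0.0, 1.563]
ft_force: [-1.3, 2.6, 11.0]
opening: 0.002
grip_force: 5.1
```

Call:
arm_command --pt "0 0 1.5 0 0" --pt "0 0 3 0 0" --pt "0 0 4 0 0" --pt "0 0 4 0 0" --pt "0 0 4 0 0"

```text
t: 19.75
eef_pos: [612.4, -201.1, 68.0]
tcp_rot: [3.14, 0.0, 1.563]
ft_force: [-5.5, 5.2, 22.1]
opening: 0.007
grip_force: 10.8
```

```bash
python3 chk.py
```

```text
t 19.75 pos [ 612.4 -201.1   68. ] yaw 89.57 F [-5.5  5.2 22.1] op 0.007 grip 10.8
-> move [-0.1 -0.1 -0. ] roll 0.17
disc side 56 290.1 246.1 predicted up/down [290.2 246.7] [290.4 252. ]
spot [(np.int32(13), np.float64(257.9230769230769), np.float64(266.61538461538464))] pred up/down [257.9 266.7] [258.5 272.3]
```

Fully down on the stop again (22 N), table raised and spot against the needle. I hand it in while holding.

```bash
python3 -c "
from cell import env
print(env.job_done())"
```

```text
the job is handed in; nothing more can be done
None
```

I handed the job in at about 20 s with the handle held fully down after two complete pumps. The table was up about 18 mm, the red spot was within about 1 mm of centre under the needle, and the saddle was within about 0.5 mm of the lift point.

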